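Pin the clamp arm to the screen press

TASK

Put the clamp arm back on the phone screen press: set its eye down between the two upright ears with its rubber foot resting on the phone, and let go. Then push the longer of the two loose pins through the open ear, the arm's eye and into the closed ear, fully home with its square head against the ear, and leave it there. Do not knock the shorter pin, the solder spool, the steel cup or the flux tub about.

Things in the scene. Friction and masses are not known exactly. Their poses are not given: they have to be found in the camera images.
- press: phone screen press, fixed: aluminium base 165 (x) by 92 (y) by 10 mm with an opened phone frame lying on it (phone's top 19 mm above the table). Origin: underside, middle; z up. Two steel ears, tops at 46 mm, stand at its +x end (x 36 to 64 mm), with a 28 mm gap between (y -14 to +14). The fitted arm lies along x, its eye in the gap and clamp_mid over this origin
- clevis_axis (a point): on the line of the ears' 10 mm holes, which run along y, half-way between the ears: press frame (50, 0, 31) mm, same axes. The gap's floor is 12 mm below, level with the phone's top; a low stop wall (top 32 mm above the table) closes the gap 15 mm to +x. The +y ear (y 14 to 34 mm) is closed outside: its hole ends at y = 30
- near_ear_hole (a point): mouth of the hole in the -y ear, the open one (y -28 to -14 mm, hole right through), on its outer face: press frame (50, -28, 31) mm, same axes; the pin goes in here, moving along +y
- clamp_mid (a point): clamp arm, loose, 0.12 kg, a grey bar 16 mm wide (y) and 14 mm high, lying along x from x = -64 to +40 mm; this point is the middle of the bar, near the balance point, 19 mm above the arm's underside; z up. The bar's underside is 12 mm above the arm's underside, its top 26 mm
- clamp_eye (a point): centre of the arm's steel eye, a block 24 (x) by 22 (y) by 24 (z) mm with a 10 mm hole through along y; 50 mm to +x of clamp_mid and 12 mm above the arm's underside. The round rubber foot (22 mm across) is 50 mm to -x of clamp_mid; its underside is level with the eye's, and the arm stands upright on the two
- long_pin_head (a point): longer pin, loose, 0.06 kg: centre of its square head, 18 by 18 mm and 30 mm long along x; it lies flat, 9 mm above the table, with the rod held level. x points along the rod to the tip; the rod (8 mm thick, 54 mm long, last 10 mm tapered to 3.4 mm) leaves the head 15 mm to +x of this point
- long_pin_tip (a point): tip of the longer pin, 69 mm to +x of long_pin_head, on the axis. Home, it is 26 mm to +y of clevis_axis in the press's frame
- short_pin_head (a point): shorter pin, loose bystander: the same square head, with a rod only 26 mm long; this point is its head's centre, x towards its tip
- spool: big solder spool, loose bystander, about 56 mm across and 34 mm high; origin under its middle
- cup: small steel cup of screws, loose bystander, 46 mm across and 21 mm high; origin under its middle
- tub: round tub of flux, loose bystander, 68 mm across and 32 mm high; origin under its middle
- clamp_arm: the clamp arm again, with its origin at its underside, 19 mm below clamp_mid; axes as clamp_mid
- long_pin: the longer pin again, with its origin at the middle of its 84 mm length, on the underside of the head (9 mm below its axis as it lies); axes as long_pin_head
- thin_pipe (a point): foot of a fixed upright pipe, 52 mm thick and taller than the arm, at the table's left edge: keep arm and gripper clear of it
- thick_pipe (a point): foot of a second fixed upright pipe, 108 mm thick, beyond the press
- carton_small: small printed blue box, fixed, 56 by 28 mm and 24 mm high; origin under its middle

How it is judged:
By the outcome, as a careful person would: the job done as asked, in the order asked, and still so for the second after the job is handed in, with the robot touching nothing.
It also fails if it takes over 64 s, if anything falls off the work surface, if the arm or the gripper's body presses on something with over 40 N, if the wrist force passes 120 N, or if a joint passes its speed limit or range.

ROBOT

A 7-joint arm with a two-finger parallel gripper is mounted at the origin on a cart in front of the work surface, level with it; the furniture and walls round the work are solid. World frame = base frame: x ahead of the robot, y to its left, z up, the work surface at z = 0. Lengths are in m, angles in degrees, forces in N, time in s.
With the tool pointing down it reaches from about 0.35 to 0.9 m from the base axis. Payload 8.1 kg.
Tool frame: the origin (TCP) lies on the centre line of the jaws, within the pads' length; the fingertips stand 11 mm ahead of it and the grasp point (between the pads) lies 8 mm behind it; z points along the fingers, y is the line along which they close (so a half turn about z gives the same grasp; the last joint's range is limited). The gripper opens to 92 mm and grips with 3 to 60 N. Pads are 19 mm wide; open, the fingers measure 130 mm over their backs; the gripper's body (75 mm by 190 mm) begins 47 mm behind the grasp point.
Start: joints at [-75.779, 24.895, 1.432, 90.138, -0.665, 64.973, -4.303], TCP at [0.215, 0.587, 0.238] pointing down, gripper open.
Joint ranges: [-149.89, 149.89], [-25.12, 119.58], [-72.63, 75.52], [4.76, 147.25], [-75.54, 255.54], [6.69, 114.76], [-157.13, 157.13]. Speed limits (degrees/s): [127.2, 127.2, 172.46, 172.46, 180, 180, 180].

INTERFACE

Orientations are given as [roll, pitch, yaw] about the fixed x, y, z axes, in that order (R = Rz(yaw) Ry(pitch) Rx(roll)).
In Python, from bench import arm, cams, hand_in gives the robot as it stands.
- The arm moves only by the tool send_rows, never from a script. Its argument "rows" is text: rows parted by semicolons, each of 5 numbers parted by spaces: the shift along the tool's x, y, z in units of 40 mm (1.0 is 40 mm), then the turn about the tool's z in units of 6 degrees (1.0 is 6 degrees), then the closure, from 0 (fully open) to 1 (shut). A call has exactly 10 rows; each row shifts and turns the commanded pose from where the row before left it, along the tool's axes as they then stand; what a row does not reach is not made up. A row lasts 1/10 s, in which the tool goes at most 50 mm and 8.59 degrees, less where a joint would pass 70% of its speed; a pose out of reach is approached as far as the arm can. A call is refused whole if a number of a shift passes 1 or a number of a turn 1, either way. A call with a gripper value outside its range is refused whole. The fingers move at their own pace and stop on an object; "grip_force" is the grip in N (left out, the last holds). Time passes only in rows, so rows that do not move let the fingers close, or fill a call up. It gives the time, the measured TCP pose, the force, the opening and the grip force at its end, in the units of the state.
- arm.observe(): the state, without advancing time (a new reading comes with each control period).
- cams.read_camera(name): name is "scene" or "top" or "wrist"; returns a dict with "pixels" (400x640x3 uint8, red, green, blue), "camera_matrix" (3x3 intrinsics, pixels), "k1" (the pictures are not rectified: a ray, as slopes to the right and down, at radius r is drawn at 1 + k1 r^2 times it, then the intrinsics apply), "R" (3x3) and "t" (3): a world point X has camera coordinates R X + t; the wrist camera has in their place "mount" (4x4, takes a point from camera to tool coordinates, whose origin is the TCP and whose axes are the flange's). Camera axes: x right, y down, z forward; pixel columns grow to the right and rows downward; lengths in m; the calibration is good to about 2 mm. A picture is of the moment at which its call begins: read the wrist's pose just before it. There is no depth.
- hand_in(): hands the job in; it is judged then, once.
The state is a dict: "time": time; "qpos": joint angles; "qvel": joint speeds; "joint_torque": joint torques, N m; "tcp_pos": TCP position; "tool_rot": TCP orientation; "force": force on the tool from outside, world axes, zero at the start; "wrist_torque": the same for the moment, N m; "opening": finger opening in m; "grasp_force": force on a finger pad.
Only numpy, scipy, OpenCV 4.12 (cv2) and the standard library are available. Lean on these libraries where they do the work, as an engineer would, in place of code of your own. Each camera call takes 0.05 s, during which the arm holds its last target. There are 200 camera calls.

## Working session

There is one attempt and no reset: what is moved stays moved. The work goes in short steps, Python scripts to look and compute and a tool call to move; the robot and the scene stay as the last step left them, time stands still between calls to the robot, and variables do not carry over. Pictures are saved under pics/ and viewed, at most 10 in all, crops included, and the job is handed in when it is done.

Besides the shell and the picture viewer there is one more tool, called after "Request:" as name(argument=value, ...) on one line, values as JSON. send_rows: Moves the arm, as the interface text tells. Its arguments: {"type":"object","properties":{"rows":{"type":"string"},"grip_force":{"type":"number"}},"required":["rows"]}

```bash
mkdir -p pics; ls
cat > h.py <<'E'
import numpy as np, cv2
from bench import arm, cams
from scipy.spatial.transform import Rotation as Ro
def toolT():
    s=arm.observe(); T=np.eye(4); T[:3,:3]=Ro.from_euler('xyz',s['tool_rot'],degrees=True).as_matrix(); T[:3,3]=s['tcp_pos']; return T
def grab(name,fn=None):
    T=toolT(); c=cams.read_camera(name)
    if fn: cv2.imwrite(fn,c['pixels'][:,:,::-1])
    if 'mount' in c:
        M=T@np.array(c['mount']); c['R']=M[:3,:3].T; c['t']=-M[:3,:3].T@M[:3,3]
    c['R']=np.array(c['R']);c['t']=np.array(c['t']);c['K']=np.array(c['camera_matrix'])
    return c
def D(c): return np.array([c['k1'],0,0,0,0],float)
def ray(c,uv):
    p=cv2.undistortPoints(np.array(uv,float).reshape(-1,1,2),c['K'],D(c)).reshape(-1,2)
    d=np.c_[p,np.ones(len(p))]@c['R']; o=-c['R'].T@c['t']; return o,d
def onz(c,uv,z):
    o,d=ray(c,uv); return o+d*((z-o[2])/d[:,2])[:,None]
def proj(c,X):
    return cv2.projectPoints(np.array(X,float).reshape(-1,1,3),cv2.Rodrigues(c['R'])[0],c['t'],c['K'],D(c))[0].reshape(-1,2)
E
python3 - <<'E'
from h import *
s=arm.observe();print(s)
for n in('scene','top'):
    c=grab(n,f'pics/{n}0.png');print(n,-c['R'].T@c['t'],c['K'][0,0],c['k1'])
E
```

```text
pics
{'time': 0.0, 'qpos': array([-75.77829976,  24.9362764 ,   1.43170288,  90.19012851,
        -0.66354105,  64.97345532,  -4.30320691]), 'qvel': array([-0.02109521,  0.00962284, -0.02528759, -0.05831701,  0.02837563,
        0.03307843, -0.01379952]), 'joint_torque': array([ 4.50776652e-04, -6.67831850e+01,  9.85005274e-01, -3.14474022e+01,
       -6.07245625e-02,  4.26953263e-02,  1.49509606e-04]), 'tcp_pos': array([0.2146836 , 0.5864342 , 0.23694011]), 'tool_rot': array([-1.79908935e+02,  9.63800735e-03,  1.59895141e+02]), 'force': array([-0.0652689 ,  0.13935922, -0.15761776]), 'wrist_torque': array([ 0.02135829,  0.00592081, -0.00997876]), 'grasp_force': 0.0, 'opening': 0.09183049714180616}
scene [-0.0859496  -0.49854509  0.96404135] 454.2900132549201 -0.1184199413675222
top [ 0.40960987 -0.06429407  1.04617274] 387.89716401601413 -0.07788242371307498
```

View pics/scene0.png

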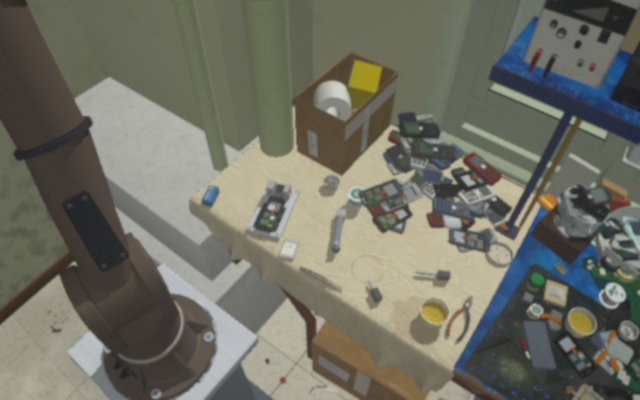

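View pics/top0.png

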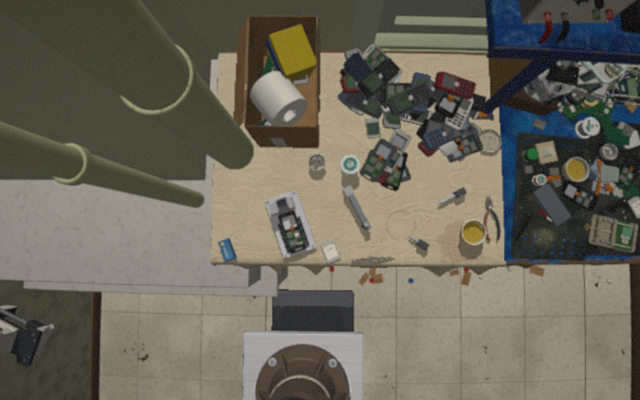

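The scene view shows the press left on the table and the clamp arm right of it. In the top view, the press is at about (290,225), the clamp arm at (356,208), the long pin at (452,198), the short pin at (418,243), the tub at (473,232), the spool at (350,163) and the cup at (317,161).

Run:
```python
from h import *
c=grab('top')
im=c['pixels'][:,:,::-1]
cr=cv2.resize(im[145:275,200:500],None,fx=2.66,fy=2.66,interpolation=cv2.INTER_CUBIC)
cv2.imwrite('pics/top1.png',cr)
for n,uv,z in [('press',(290,225),.02),('arm',(356,208),.03),('lp',(452,198),.01),('sp',(418,243),.01),('tub',(473,232),.03),('spool',(350,163),.03),('cup',(317,161),.02),('pipe1',(200,199),0),('pipe2',(240,155),0),('edge',(330,264),0),('carton',(227,250),.024)]:
    print(n,onz(c,uv,z).round(3))
```

```text
press [[0.436 0.037 0.02 ]]
arm [[ 0.482 -0.136  0.03 ]]
lp [[ 0.513 -0.397  0.01 ]]
sp [[ 0.391 -0.303  0.01 ]]
tub [[ 0.421 -0.445  0.03 ]]
spool [[ 0.602 -0.12   0.03 ]]
cup [[ 0.608 -0.032  0.02 ]]
pipe1 [[0.505 0.288 0.   ]]
pipe2 [[0.628 0.181 0.   ]]
edge [[ 0.334 -0.07   0.   ]]
carton [[0.368 0.202 0.024]]
```

View pics/top1.png

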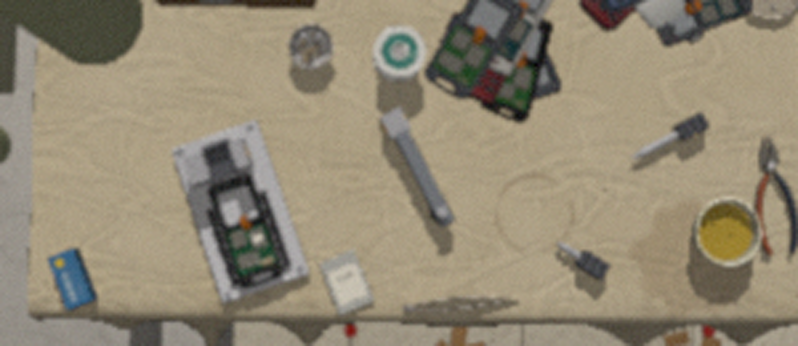

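Request:
send_rows(rows="0 -1 0 0 0;0 -1 0 0 0;0 -1 0 0 0;0 -1 0 0 0;0 -1 0 0 0;0 -1 0 0 0;-1 -0.43 0 0 0;-1 -0.43 0 0 0;-1 -0.43 0 0 0;-1 -0.43 0 0 0")

```text
time: 1.15
tcp_pos: [0.2598, 0.2405, 0.2379]
tool_rot: [180.0, -0.0, 159.9]
force: [1.4, 1.1, 0.4]
opening: 0.0919
grasp_force: 0.0
```

```bash
cat >> h.py <<'E'
def go(x,y,z,yaw=None):
    "remaining shift (units) in the tool's present axes, and turn units"
    T=toolT(); d=T[:3,:3].T@(np.array([x,y,z])-T[:3,3])/.04
    y0=np.degrees(np.arctan2(T[1,0],T[0,0])); t=0 if yaw is None else -((yaw-y0+180)%360-180)/6
    print('shift',d.round(3),'turn',round(t,2),'yaw0',round(y0,2))
E
python3 - <<'E'
from h import *
print(np.array(cams.read_camera('wrist')['mount']).round(3)); s=arm.observe(); print(s['tcp_pos'],s['qpos'].round(0))
go(.42,-.06,.24,28)
E
```

```text
[[ 0.001 -0.954 -0.3    0.082]
 [ 1.     0.001  0.     0.001]
 [ 0.    -0.3    0.954 -0.145]
 [ 0.     0.     0.     1.   ]]
[0.26390174 0.2358916  0.23786389] [-63.  -2.  12. 125.   1.  57.  18.]
shift [-6.235 -5.574 -0.04 ] turn 21.93 yaw0 159.61
```

Request:
send_rows(rows="-0.78 -0.7 0 0 0;-0.78 -0.7 0 0 0;-0.78 -0.7 0 0 0;-0.78 -0.7 0 0 0;-0.78 -0.7 0 0 0;-0.78 -0.7 0 0 0;-0.78 -0.7 0 0 0;-0.78 -0.7 0 0 0;0 0 0 1 0;0 0 0 1 0")

```text
time: 2.2
tcp_pos: [0.4165, -0.0556, 0.2376]
tool_rot: [-180.0, 0.0, 147.5]
force: [-0.3, 0.5, 0.3]
opening: 0.0919
grasp_force: 0.0
```

Request:
send_rows(rows="0 0 0 1 0;0 0 0 1 0;0 0 0 1 0;0 0 0 1 0;0 0 0 1 0;0 0 0 1 0;0 0 0 1 0;0 0 0 1 0;0 0 0 1 0;0 0 0 1 0")

```text
time: 3.2
tcp_pos: [0.4161, -0.0541, 0.2376]
tool_rot: [-180.0, -0.0, 87.7]
force: [0.0, -0.5, -0.0]
opening: 0.0914
grasp_force: 0.0
```

Request:
send_rows(rows="0 0 0 1 0;0 0 0 1 0;0 0 0 1 0;0 0 0 1 0;0 0 0 1 0;0 0 0 1 0;0 0 0 1 0;0 0 0 1 0;0 0 0 1 0;0 0 0 1 0")

```text
time: 4.2
tcp_pos: [0.4161, -0.0541, 0.2377]
tool_rot: [-180.0, 0.0, 27.7]
force: [0.1, 0.5, 0.4]
opening: 0.0914
grasp_force: 0.0
```

Run:
```python
from h import *
c=grab('wrist','pics/w1.png'); s=arm.observe(); print(s['tcp_pos'],s['tool_rot'],s['qpos'].round(0),c['K'][0,0],c['k1'])
```

```text
[ 0.41615378 -0.05408379  0.23762159] [-1.79987449e+02  8.85872183e-03  2.72889148e+01] [-50.   6.  57. 120.  -6.  57. -54.] 285.08426493780524 -0.02471622083315197
```

View pics/w1.png

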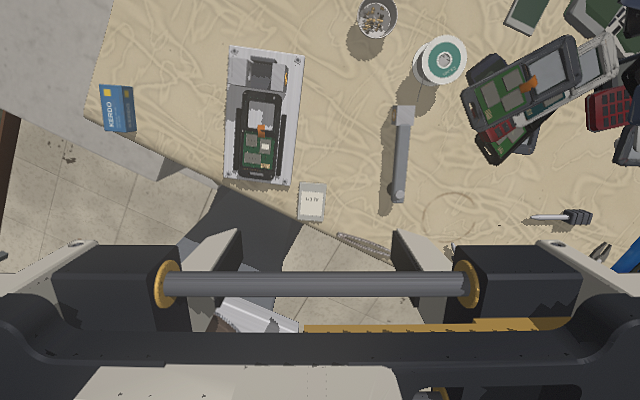

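The wrist view shows the press with corners near (230,46), (305,53), (290,189) and (222,181). The arm's eye is at (403,113) and its foot end at (397,195). The long pin runs from its head at (577,217) to its tip at (531,217).

Run:
```python
from h import *
c=grab('wrist'); im=c['pixels'][:,:,::-1].copy(); hsv=cv2.cvtColor(im,cv2.COLOR_BGR2HSV)
def rect(box,lo,hi,z,name):
    x0,y0,x1,y1=box; m=np.zeros(im.shape[:2],np.uint8); m[y0:y1,x0:x1]=cv2.inRange(hsv,lo,hi)[y0:y1,x0:x1]
    m=cv2.morphologyEx(m,cv2.MORPH_OPEN,np.ones((3,3)))
    k=max(cv2.findContours(m,0,2)[0],key=cv2.contourArea); 
    P=onz(c,k.reshape(-1,2),z)[:,:2]
    r=cv2.minAreaRect((P*1000).astype(np.float32)); print(name,r, cv2.boundingRect(k))
    cv2.drawContours(im,[k],-1,(0,0,255),1)
print([hsv[y,x] for x,y in((235,60),(403,150),(400,190),(404,113),(392,150),(420,160),(577,217),(545,218))])
rect((215,35,315,200),(0,0,120),(180,45,255),.010,'base')
rect((385,95,420,210),(90,0,60),(150,90,255),.026,'arm')
rect((520,200,605,230),(90,0,30),(150,90,255),.013,'pin')
cr=np.hstack([cv2.resize(im[35:200,215:315],(360,594),interpolation=0),cv2.resize(im[95:210,380:420],(200,575),interpolation=0).__class__((594,200,3),np.uint8)*0+cv2.resize(im[95:210,380:420],(200,594),interpolation=0),cv2.resize(im[200:235,520:600],(240,105),interpolation=0) if 0 else cv2.copyMakeBorder(cv2.resize(im[200:235,520:600],(240,105),interpolation=0),0,489,0,0,0)])
cv2.imwrite('pics/w1c.png',cr)
```

```text
[array([  0,   2, 161], dtype=uint8), array([108,  10, 130], dtype=uint8), array([  0,   2, 154], dtype=uint8), array([165,   3, 160], dtype=uint8), array([ 20,  53, 120], dtype=uint8), array([ 21,  52, 187], dtype=uint8), array([130,  19,  41], dtype=uint8), array([ 8, 12, 84], dtype=uint8)]
base ((440.6001281738281, 39.047454833984375), (164.20925903320312, 92.07254791259766), 19.931367874145508) (226, 45, 78, 141)
arm ((481.92474365234375, -140.017822265625), (85.31582641601562, 13.151881217956543), 27.465938568115234) (395, 123, 15, 68)
pin ((518.7196044921875, -394.35980224609375), (19.878963470458984, 86.5268325805664), 27.066997528076172) (534, 209, 59, 14)
```

View pics/w1c.png

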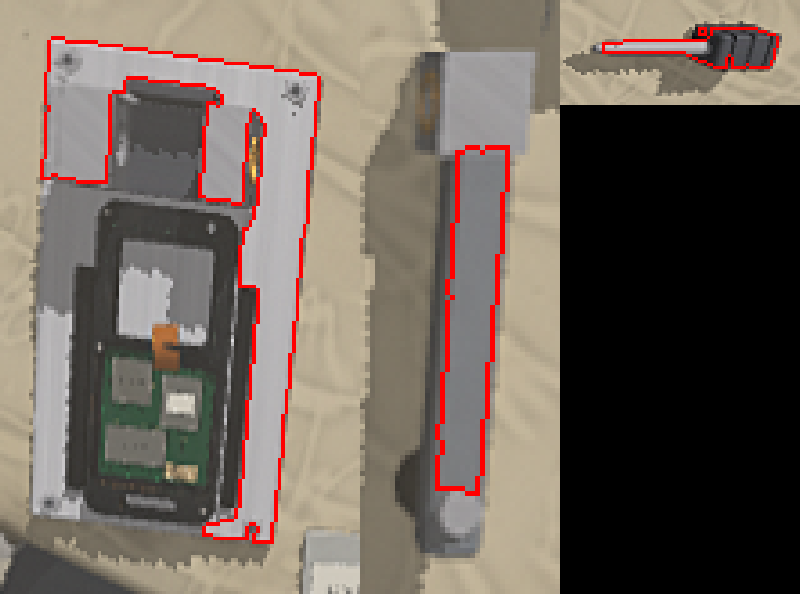

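Red contours follow the press base (164×92 mm, matching its given size), the bar's top and the long pin. The eye's top face is at about (397–414, 105–124) in the wrist image.

Run:
```python
from h import *
c=grab('wrist')
print(onz(c,[(405.5,114.5),(397,105),(414,105),(414,124)],.024)[:,:2].round(4))
go(.4863,-.1377,.1,27.5)
```

```text
[[ 0.5297 -0.1156]
 [ 0.5342 -0.1005]
 [ 0.5439 -0.1187]
 [ 0.5251 -0.1311]]
shift [0.565 2.67  3.441] turn 0.09 yaw0 28.03
```

Request:
send_rows(rows="0.11 0.53 0.5 0 0;0.11 0.53 0.5 0 0;0.11 0.53 0.5 0 0;0.11 0.53 0.5 0 0;0.11 0.54 0.5 0 0;0 0 0.5 0 0;0 0 0.4 0.1 0;0 0 0 0 0;0 0 0 0 0;0 0 0 0 0")

```text
time: 5.35
tcp_pos: [0.4861, -0.1379, 0.1026]
tool_rot: [180.0, -0.1, 27.4]
force: [-0.3, -0.6, 0.1]
opening: 0.0916
grasp_force: 0.0
```

Run:
```python
from h import *
go(.4858,-.138,.015,27.5)
c=grab('wrist','pics/w2.png')
for x in(-64,-50,0,38,62): 
  a=np.radians(27.5); print(x,proj(c,[[.4858+x*.001*np.cos(a),-.138+x*.001*np.sin(a),.025]]).round(0))
```

```text
shift [-0.01  -0.003  2.189] turn -0.02 yaw0 27.38
-64 [[317. 276.]]
-50 [[317. 262.]]
0 [[317. 209.]]
38 [[317. 164.]]
62 [[317. 133.]]
```

View pics/w2.png

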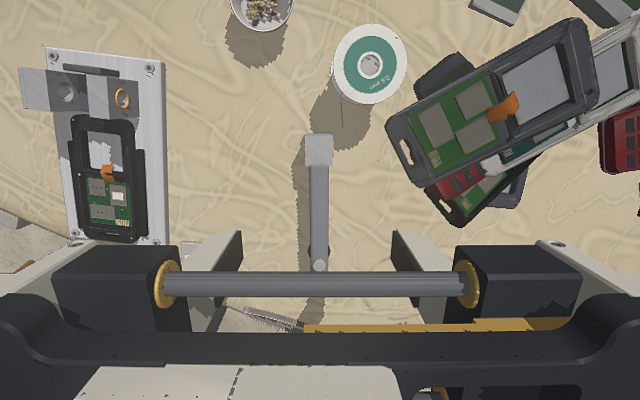

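The eye's top spans (305–333, 133–165), matching the predicted rows 133/164. I'll descend and grip.

Request:
send_rows(rows="0 0 0.5 0 0;0 0 0.5 0 0;0 0 0.5 0 0;0 0 0.4 0 0;0 0 0.29 0 0;0 0 0 0 0;0 0 0 0 0.9;0 0 0 0 0.9;0 0 0 0 0.9;0 0 0 0 0.9", grip_force=30)

```text
time: 6.4
tcp_pos: [0.4859, -0.1379, 0.0146]
tool_rot: [180.0, -0.0, 27.3]
force: [-0.3, -1.0, -0.3]
opening: 0.0643
grasp_force: 0.0
```

Request:
send_rows(rows="0 0 0 0 0.9;0 0 0 0 0.9;0 0 0 0 0.9;0 0 0 0 0.9;0 0 0 0 0.9;0 0 -0.5 0 0.9;0 0 -0.7 0 0.9;0 0 -0.7 0 0.9;0 0 -0.4 0 0.9;0 0 0 0 0.9")

```text
time: 7.4
tcp_pos: [0.4867, -0.1383, 0.1079]
tool_rot: [179.9, -0.2, 27.3]
force: [-0.5, -0.2, -0.8]
opening: 0.0154
grasp_force: 29.8
```

Run:
```python
from h import *
s=arm.observe();print(s['tcp_pos'],s['tool_rot'],s['opening'],s['grasp_force'],s['force'])
go(.4406,.039,.106,19.9)
c=grab('wrist','pics/w3.png')
T=toolT()
# predicted eye-top rows for a grasp with mid at TCP x=0
for x in(38,62):print(proj(c,(T@np.array([[x*.001,sy*.011,-.009,1] for sy in(-1,1)]).T).T[:,:3]).round(1))
im=c['pixels'][:,:,::-1]
cv2.imwrite('pics/w3c.png',cv2.resize(im[60:260,220:420],None,fx=3,fy=3,interpolation=0))
```

```text
[ 0.48670859 -0.13826182  0.10785643] [ 1.79901853e+02 -1.65677567e-01  2.73001369e+01] 0.015427644561887367 29.79434760287404 [-0.53236956 -0.15472306 -0.76343766]
shift [ 1.008 -4.467  0.042] turn 1.23 yaw0 27.3
[[295.4 196.9]
 [338.7 197. ]]
[[294.3 149.6]
 [339.9 149.6]]
```

View pics/w3c.png

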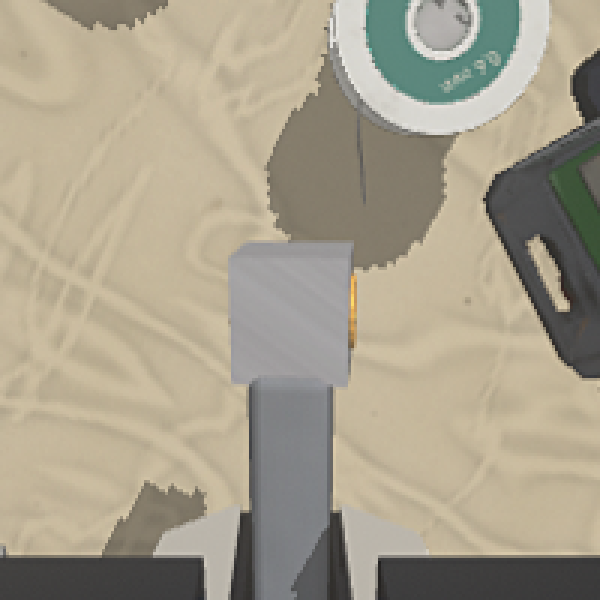

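The eye now sits at about (297–337, 140–188), smaller than predicted, so the arm may have tilted in the grip. I'll measure that.

Run:
```python
from h import *
im=cv2.imread('pics/w3.png'); hsv=cv2.cvtColor(im,cv2.COLOR_BGR2HSV)
m=cv2.inRange(hsv,(0,0,60),(180,25,255)); m2=np.zeros_like(m); m2[130:260,285:350]=m[130:260,285:350]
m2=cv2.morphologyEx(m2,cv2.MORPH_OPEN,np.ones((3,3)))
k=max(cv2.findContours(m2,0,2)[0],key=cv2.contourArea); print(cv2.approxPolyDP(k,1.5,True).reshape(-1,2).tolist())
g=cv2.cvtColor(im,cv2.COLOR_BGR2GRAY)
for u in(305,317,330): print(u,g[136:200,u].tolist())
for v in (142,150,165,180,200,220): print(v,g[v,290:345].tolist())
```

```text
[[301, 141], [296, 146], [297, 187], [303, 188], [304, 230], [302, 234], [304, 235], [301, 236], [301, 239], [304, 240], [304, 259], [328, 259], [330, 189], [335, 188], [337, 141]]
305 [172, 178, 184, 192, 173, 149, 153, 153, 152, 155, 161, 165, 163, 162, 162, 160, 161, 162, 164, 165, 166, 165, 165, 163, 163, 162, 162, 162, 162, 161, 161, 160, 160, 161, 160, 157, 156, 158, 157, 157, 159, 159, 158, 158, 159, 161, 160, 160, 162, 164, 140, 123, 126, 121, 115, 113, 113, 113, 111, 113, 112, 113, 111, 113]
317 [118, 122, 122, 119, 133, 151, 155, 152, 151, 157, 163, 164, 164, 164, 167, 165, 162, 161, 161, 162, 163, 162, 163, 161, 160, 161, 162, 164, 165, 166, 165, 163, 162, 162, 161, 162, 161, 161, 160, 159, 159, 161, 160, 158, 156, 157, 156, 157, 161, 152, 144, 145, 143, 137, 133, 129, 128, 129, 129, 128, 130, 128, 128, 129]
330 [125, 125, 125, 123, 136, 153, 154, 153, 152, 153, 158, 162, 161, 163, 163, 160, 161, 162, 165, 164, 163, 163, 164, 165, 167, 163, 160, 161, 161, 162, 162, 162, 162, 159, 161, 162, 164, 165, 165, 164, 163, 162, 162, 161, 161, 161, 161, 160, 159, 159, 160, 162, 136,
[... 1032 characters left out ...]
57, 156, 158, 159, 160, 161, 160, 159, 159, 159, 160, 161, 161, 161, 161, 161, 161, 161, 164, 160, 113, 185, 177, 175, 176, 176, 176, 176, 178]
200 [189, 189, 190, 190, 190, 191, 187, 182, 177, 174, 174, 180, 181, 73, 101, 113, 123, 130, 128, 129, 129, 130, 128, 129, 130, 129, 129, 129, 128, 129, 129, 131, 131, 131, 131, 132, 131, 133, 135, 114, 101, 164, 186, 182, 182, 184, 184, 184, 185, 185, 185, 185, 186, 185, 187]
220 [191, 191, 191, 189, 184, 178, 175, 177, 180, 182, 183, 188, 189, 86, 92, 105, 118, 127, 127, 129, 128, 128, 130, 130, 129, 129, 130, 130, 130, 130, 130, 130, 130, 131, 129, 131, 131, 132, 130, 106, 102, 195, 188, 190, 189, 188, 187, 187, 188, 189, 190, 188, 187, 185, 183]
```

```bash
cat > eye.py <<'E'
from h import *
def fit(c,T,uv,guess=None):
    # eye corners in arm frame (origin underside): far-left=tool -y
    Pm=np.array([[62,-11,24],[62,11,24],[38,-11,24],[38,11,24],[62,-11,0],[62,11,0]])*.001
    from scipy.optimize import least_squares
    def f(p): # arm frame expressed in tool: z flipped; rotations small
        R=Ro.from_euler('xyz',p[3:],degrees=True).as_matrix()@np.diag([1,-1,-1.])
        X=(R@(Pm*[1,-1,1]-[0,0,.019]).T).T+p[:3]
        return (proj(c,(T[:3,:3]@X.T).T+T[:3,3])-uv).ravel()
    r=least_squares(f,[0,0,-.004,0,0,0],x_scale=[.001]*3+[1]*3)
    return r.x,r.fun
E
python3 - <<'E'
from eye import *
T=toolT(); c=grab('wrist')
uv=np.array([(296,146),(336,146),(297,187.5),(335.5,188),(301,140.7),(337,140.7)])
x,f=fit(c,T,uv); print((x[:3]*1000).round(1),x[3:].round(1),f.round(1))
E
```

```text
[-1.1 -0.4 16.5] [-4.4 -0.  -0.5] [-0.1 -0.2  0.  -0.1  0.1  0.2 -0.   0.2  0.5 -0.1 -0.5 -0. ]
```

The fit shows the arm held level but about 20 mm too low in the jaws, because I lifted before they had fully closed. I'll set it back down, regrip and wait longer.

Request:
send_rows(rows="0 0 0.5 0 0.9;0 0 0.5 0 0.9;0 0 0.4 0 0.9;0 0 0.25 0 0.9;0 0 0.14 0 0.9;0 0 0 0 0.9;0 0 0 0 0.5;0 0 0 0 0.5;0 0 0 0 0.5;0 0 0 0 0.5")

```text
time: 8.5
tcp_pos: [0.4858, -0.1379, 0.0349]
tool_rot: [180.0, -0.0, 27.3]
force: [0.5, 0.1, -0.1]
opening: 0.0426
grasp_force: 0.0
```

Request:
send_rows(rows="0 0 0 0 0.5;0 0 0 0 0.5;0 0 0.2 0 0.5;0 0 0.2 0 0.5;0 0 0.15 0 0.5;0 0 0 0 0.9;0 0 0 0 0.9;0 0 0 0 0.9;0 0 0 0 0.9;0 0 0 0 0.9")

```text
time: 9.5
tcp_pos: [0.4855, -0.1379, 0.0125]
tool_rot: [-180.0, 0.0, 27.3]
force: [0.3, -0.3, -1.4]
opening: 0.0158
grasp_force: 30.0
```

Request:
send_rows(rows="0 0 0 0 0.9;0 0 0 0 0.9;0 0 0 0 0.9;0 0 0 0 0.9;0 0 0 0 0.9;0 0 0 0 0.9;0 0 0 0 0.9;0 0 0 0 0.9;0 0 0 0 0.9;0 0 0 0 0.9")

```text
time: 10.5
tcp_pos: [0.4855, -0.1379, 0.0125]
tool_rot: [-180.0, -0.0, 27.3]
force: [0.2, 0.0, -1.3]
opening: 0.016
grasp_force: 30.0
```

Request:
send_rows(rows="0 0 0 0 0.75;0 0 0 0 0.75;0 0 0 0 0.75;0 0 -0.11 0 0.75;0 0 0 0 0.9;0 0 0 0 0.9;0 0 0 0 0.9;0 0 0 0 0.9;0 0 0 0 0.9;0 0 0 0 0.9")

```text
time: 11.5
tcp_pos: [0.4858, -0.138, 0.0173]
tool_rot: [180.0, -0.0, 27.3]
force: [-1.4, 0.0, 6.3]
opening: 0.0155
grasp_force: 30.0
```

Request:
send_rows(rows="0 0 0 0 0.9;0 0 0 0 0.9;0 0 0 0 0.9;0 0 -0.3 0 0.9;0 0 -0.5 0 0.9;0 0 -0.6 0 0.9;0 0 -0.6 0 0.9;0 0 -0.3 0 0.9;0 0 0 0 0.9;0 0 0 0 0.9")

```text
time: 12.5
tcp_pos: [0.4854, -0.1375, 0.1086]
tool_rot: [-180.0, -0.0, 27.3]
force: [0.1, 0.7, -0.3]
opening: 0.0157
grasp_force: 30.0
```

```bash
cat >> eye.py <<'E'
def corners(im,box):
    hsv=cv2.cvtColor(im,cv2.COLOR_BGR2HSV); m=cv2.inRange(hsv,(0,0,60),(180,25,255)); m2=np.zeros_like(m)
    x0,y0,x1,y1=box; m2[y0:y1,x0:x1]=m[y0:y1,x0:x1]; m2=cv2.morphologyEx(m2,cv2.MORPH_OPEN,np.ones((3,3)))
    k=max(cv2.findContours(m2,0,2)[0],key=cv2.contourArea); return cv2.approxPolyDP(k,1.5,True).reshape(-1,2).tolist()
E
python3 - <<'E'
from eye import *
T=toolT(); c=grab('wrist','pics/w4.png'); im=cv2.imread('pics/w4.png')
s=arm.observe(); print(s['tcp_pos'],s['tool_rot'],s['opening'])
Pm=np.array([[62,-11,24],[62,11,24],[38,-11,24],[38,11,24],[62,-11,0],[62,11,0]])*.001
X=np.array([[p[0],p[1],-(p[2]-.0166),1] for p in Pm]); print(proj(c,(T@X.T).T[:,:3]).round(1).tolist())
print(corners(im,(275,110,365,260)))
g=cv2.cvtColor(im,cv2.COLOR_BGR2GRAY); print(g[130:215,317].tolist())
E
```

```text
[ 0.48504196 -0.13750048  0.10817825] [-1.79951571e+02  4.27778845e-02  2.73161225e+01] 0.015518757160854569
[[295.8, 148.8], [341.3, 148.8], [296.7, 196.1], [340.0, 196.1], [298.7, 142.5], [337.8, 142.6]]
[[298, 144], [295, 149], [295, 195], [302, 197], [302, 241], [300, 242], [299, 251], [303, 252], [303, 259], [330, 259], [330, 244], [332, 243], [333, 235], [335, 237], [337, 259], [345, 259], [347, 245], [349, 247], [350, 259], [364, 259], [364, 246], [357, 237], [336, 229], [331, 234], [331, 197], [337, 196], [338, 149], [336, 145]]
[120, 121, 118, 119, 120, 119, 164, 192, 183, 142, 99, 148, 176, 173, 160, 151, 153, 152, 152, 150, 161, 169, 167, 169, 170, 170, 167, 164, 164, 165, 165, 166, 166, 165, 167, 165, 164, 165, 168, 167, 168, 168, 168, 168, 166, 165, 165, 164, 165, 165, 165, 163, 163, 163, 165, 164, 160, 160, 159, 160, 160, 162, 163, 156, 145, 149, 146, 142, 138, 133, 132, 133, 132, 132, 132, 131, 130, 131, 131, 131, 130, 131, 132, 132, 132]
```

Run:
```python
from eye import *
T=toolT(); c=grab('wrist')
uv=np.array([(294.6,149.5),(338.2,149.5),(295,195.7),(337.3,196.3),(298,144),(336.3,144.3)])
x,f=fit(c,T,uv); print((x[:3]*1000).round(1),x[3:].round(1),f.round(1))
go(.4406,.039,.108,19.9)
```

```text
[-1.  -1.2  0.2] [-1.1 -1.1  0.2] [-0.4 -0.1  0.3  0.2  0.  -0.   0.  -0.2  0.1  0.1 -0.1  0. ]
shift [ 1.041e+00 -4.430e+00  3.000e-03] turn 1.24 yaw0 27.31
```

Request:
send_rows(rows="0.11 -0.44 0 0 0.9;0.11 -0.44 0 0 0.9;0.11 -0.44 0 0 0.9;0.11 -0.44 0 0 0.9;0.1 -0.44 0 0 0.9;0.1 -0.44 0 0 0.9;0.1 -0.44 0 0 0.9;0.1 -0.45 0 0 0.9;0.1 -0.45 0 0.6 0.9;0.1 -0.45 0 0.64 0.9")

```text
time: 13.6
tcp_pos: [0.4414, 0.0393, 0.1082]
tool_rot: [-180.0, 0.1, 19.7]
force: [0.1, 0.2, -1.4]
opening: 0.0158
grasp_force: 30.0
```

Run:
```python
from eye import *
go(.4406,.039,.08,19.9)
c=grab('wrist','pics/w5.png'); im=c['pixels'][:,:,::-1]
cv2.imwrite('pics/w5c.png',cv2.resize(im[60:260,210:430],None,fx=3,fy=3,interpolation=0))
a=np.radians(19.9);R=np.array([[np.cos(a),-np.sin(a)],[np.sin(a),np.cos(a)]])
for x in(36,64):
  for y in(-28,-14,14,34):
    p=R@[x*.001,y*.001]+[.4406,.039]; print((x,y),((proj(c,[[*p,.046]])-[210,60])*3).round(0))
```

```text
shift [-0.022  0.001  0.705] turn -0.04 yaw0 19.69
(36, -28) [[436. 333.]]
(36, -14) [[380. 333.]]
(36, 14) [[267. 333.]]
(36, 34) [[186. 333.]]
(64, -28) [[440. 218.]]
(64, -14) [[382. 218.]]
(64, 14) [[264. 218.]]
(64, 34) [[180. 219.]]
```

View pics/w5c.png

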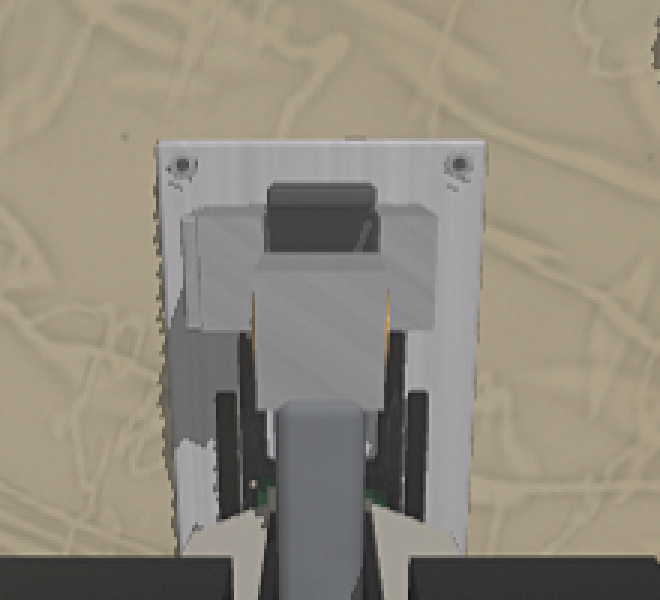

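The crop shows the ears' tops with the gap between columns 267 and 379, and the eye between columns 253 and 388 above it. The press estimate agrees to within about 1 mm. I'll lower the arm and compare the two from nearer.

Request:
send_rows(rows="0.02 0.03 0.2 0 0.9;0 0 0.25 0 0.9;0 0 0.25 0 0.9;0 0 0 0 0.9;0 0 0 0 0.9;0 0 0 -0.04 0.9;0 0 0 0 0.9;0 0 0 0 0.9;0 0 0 0 0.9;0 0 0 0 0.9")

```text
time: 14.65
tcp_pos: [0.4436, 0.0381, 0.081]
tool_rot: [-180.0, -0.0, 20.1]
force: [0.1, -0.4, -1.7]
opening: 0.0158
grasp_force: 30.0
```

Run:
```python
from eye import *
go(.4406,.039,.08,19.9)
T=toolT();c=grab('wrist','pics/w6.png'); im=c['pixels'][:,:,::-1]
g=cv2.cvtColor(im,cv2.COLOR_BGR2GRAY)
def P(x,y,z):
  a=np.radians(19.9); return proj(c,[[.4406+x*.001*np.cos(a)-y*.001*np.sin(a),.039+x*.001*np.sin(a)+y*.001*np.cos(a),z*.001]])[0].round(1)
print('ear right out',P(50,-28,46),'in',P(60,-14,46),'left in',P(60,14,46),'near/far R',P(36,-21,46),P(64,-21,46),P(64,-21,10),'stopwall',P(65,0,32))
X=np.array([[p[0]*.001,p[1]*.001,-(p[2]*.001-.0166),1] for p in [(62,-11,24),(62,11,24),(38,-11,24),(38,11,24),(62,0,0)]]); print('eye pred',proj(c,(T@X.T).T[:,:3]).round(1).tolist())
e=lambda a,o:[(o+i,int(d)) for i,d in enumerate(np.diff(a.astype(int))) if abs(d)>7]
v1=int(P(64,0,46)[1])+3; print('row',v1,e(g[v1,240:390],240))
for u in (int(P(50,-22,46)[0]),int(P(50,24,46)[0])): print('col',u,e(g[90:210,u],90))
for v in (160,180): print('eyerow',v,e(g[v,240:390],240))
for u in (316,303): print('eyecol',u,e(g[110:215,u],110),g[125:150,u].tolist())
```

```text
shift [-0.063 -0.046  0.026] turn 0.03 yaw0 20.11
ear right out [359.2 161.8] in [337.8 146. ] left in [293.3 145.8] near/far R [347.5 182.9] [349.1 139.7] [343.8 134.1] stopwall [315.6 135.6]
eye pred [[295.9, 148.5], [341.4, 148.5], [296.8, 195.8], [340.1, 195.9], [318.3, 142.3]]
row 142 [(253, -72), (254, 13), (255, 34), (256, 23), (260, -58), (261, 19), (262, 14), (266, -13), (267, 20), (292, -69), (293, 9), (294, -14), (329, 14), (330, 8), (332, -12), (335, 9), (336, 54), (337, 13), (358, 18), (373, -9), (374, -10), (375, 19)]
col 349 [(107, -11), (108, 11), (109, 37), (110, -20), (111, -11), (132, -17), (133, -22), (180, 9), (181, 15), (200, -14), (201, -59), (202, -48)]
col 278 [(108, 17), (109, 14), (110, -20), (111, -8), (131, -11), (132, -18), (180, -21), (181, -18), (200, -30), (201, -36)]
eyerow 160 [(254, -24), (255, -42), (256, 45), (257, 24), (261, -53), (262, 17), (263, 12), (267, -17), (268, 25), (292, -50), (293, 13), (294, 43), (357, 11), (358, 9), (372, -9), (373, -21), (374, 28)]
eyerow 180 [(247, 8), (248, -8), (254, -21), (256, -52), (257, 12), (258, 9), (262, -11), (263, 20), (269, 23), (288, -52), (292, -10), (293, -19), (294, 61), (295, 11), (337, -31), (338, 26), (339, 14), (356, 12), (357, 11), (372, -12), (373, 11)]
eyecol 316 [(110, -22), (111, -8), (124, -43), (125, -48), (126, 17), (127, 8), (133, -9), (143, 48), (144, 19)] [117, 69, 86, 94, 87, 84, 85, 82, 75, 66, 66, 66, 68, 65, 67, 68, 66, 64, 69, 117, 136, 131, 130, 131, 129]
eyecol 303 [(110, -19), (111, -8), (123, -10), (124, -43), (125, -41), (126, 17), (128, -8), (133, -12), (143, 46), (144, 20), (194, -20), (195, -21)] [111, 70, 87, 93, 85, 84, 83, 83, 76, 64, 65, 67, 66, 67, 68, 68, 68, 63, 69, 115, 135, 132, 129, 129, 128]
```

Request:
send_rows(rows="-0.018 -0.03 0 0.03 0.9;0 0 0 0 0.9;0 0 0 0 0.9;0 0 0.2 0 0.9;0 0 0.2 0 0.9;0 0 0.2 0 0.9;0 0 0.2 0 0.9;0 0 0.15 0 0.9;0 0 0 0 0.9;0 0 0 0 0.9")

```text
time: 15.7
tcp_pos: [0.4424, 0.0387, 0.0428]
tool_rot: [180.0, 0.0, 19.9]
force: [-1.2, 0.2, -1.2]
opening: 0.016
grasp_force: 30.0
```

Request:
send_rows(rows="0 0 0.05 0 0.9;0 0 0.05 0 0.9;0 0 0.03 0 0.9;0 0 0.02 0 0.9;0 0 0 0 0.9;0 0 0 0 0.9;0 0 0 0 0.9;0 0 0 0 0.9;0 0 0 0 0.9;0 0 0 0 0.9")

```text
time: 16.7
tcp_pos: [0.4425, 0.0389, 0.037]
tool_rot: [-180.0, -0.0, 19.9]
force: [-0.3, 0.4, -0.6]
opening: 0.0157
grasp_force: 30.0
```

Request:
send_rows(rows="0 0 0.02 0 0.9;0 0 0.02 0 0.9;0 0 0.01 0 0.9;0 0 0 0 0.9;0 0 0 0 0.9;0 0 0 0 0.9;0 0 0 0 0.85;0 0 0 0 0.8;0 0 0 0 0.75;0 0 0 0 0.7")

```text
time: 17.7
tcp_pos: [0.4425, 0.0389, 0.0349]
tool_rot: [180.0, -0.0, 19.9]
force: [0.9, -0.1, 0.1]
opening: 0.0258
grasp_force: 0.0
```

Run:
```python
from eye import *
s=arm.observe();print(s['force'],s['opening'],s['tcp_pos'])
c=grab('wrist','pics/w7.png'); im=c['pixels'][:,:,::-1]
g=cv2.cvtColor(im,cv2.COLOR_BGR2GRAY)
e=lambda a,o:[(o+i,int(d)) for i,d in enumerate(np.diff(a.astype(int))) if abs(d)>9]
def P(x,y,z):
  a=np.radians(19.9); return proj(c,[[.4406+x*.001*np.cos(a)-y*.001*np.sin(a),.039+x*.001*np.sin(a)+y*.001*np.cos(a),z*.001]])[0].round(1)
print(P(62,-11,43),P(38,11,43),P(64,-28,46),P(36,14,46))
cv2.imwrite('pics/w7c.png',cv2.resize(im[60:260,210:430],None,fx=3,fy=3,interpolation=0))
```

```text
[ 0.89639899 -0.08914766  0.05552411] 0.02584197051425532 [0.44247404 0.03891895 0.03486648]
[340.  152.3] [295.4 199.5] [376.7 149.2] [289.1 205.2]
```

View pics/w7c.png

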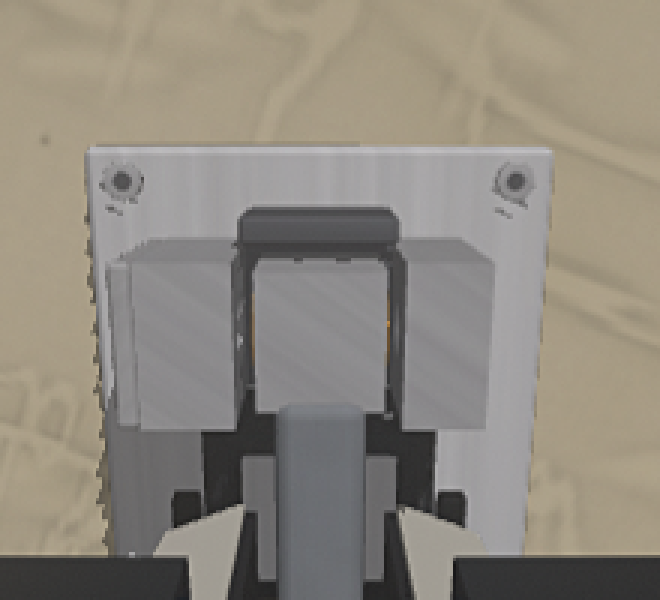

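The eye (columns 254–387) sits centred in the gap (240–402), and its near edge is where it should be. The arm is released, so I'll lift away and go over to the long pin.

Request:
send_rows(rows="0 0 -0.2 0 0.7;0 0 -0.6 0 0.7;0 0 -0.9 0 0.5;0 0 -0.9 0 0;-0.17 0.98 -0.3 0 0;-0.17 0.98 0 0 0;-0.17 0.98 0 0 0;-0.17 0.98 0 0 0;-0.17 0.98 0 0 0;-0.17 0.98 0 0 0")

```text
time: 18.75
tcp_pos: [0.4841, -0.1977, 0.1513]
tool_rot: [-180.0, 0.0, 19.9]
force: [0.2, -0.4, 0.3]
opening: 0.0871
grasp_force: 0.0
```

Request:
send_rows(rows="-0.17 0.98 0 0 0;-0.17 0.98 0 0 0;-0.17 0.98 0 0 0;-0.17 0.98 0 0 0;-0.17 0.98 0 0 0;0 0 0 -1 0;0 0 0 -1 0;0 0 0 -1 0;0 0 0 -1 0;0 0 0 -1 0")

```text
time: 19.75
tcp_pos: [0.5186, -0.392, 0.1513]
tool_rot: [-180.0, 0.1, 50.1]
force: [-0.4, -0.9, 0.0]
opening: 0.0918
grasp_force: 0.0
```

Request:
send_rows(rows="0 0 0 -1 0;0 0 0 -1 0;0 0 0 -1 0;0 0 0 -1 0;0 0 0 -1 0;0 0 0 -1 0;0 0 0 -1 0;0 0 0 -1 0;0 0 0 -1 0;0 0 0 -1 0")

```text
time: 20.75
tcp_pos: [0.5185, -0.3921, 0.1512]
tool_rot: [-179.9, 0.0, 110.1]
force: [-0.6, 0.6, 0.0]
opening: 0.0922
grasp_force: 0.0
```

```bash
cat > pin.py <<'E'
from h import *
def pin(fn=None):
    c=grab('wrist',fn); im=c['pixels'][:,:,::-1]; hsv=cv2.cvtColor(im,cv2.COLOR_BGR2HSV)
    m=cv2.inRange(hsv,(0,0,20),(180,35,255)); m[235:]=0
    out=[]
    for k in cv2.findContours(m,0,2)[0]:
        if cv2.contourArea(k)<60: continue
        P=onz(c,k.reshape(-1,2),.012)[:,:2]*1000; r=cv2.minAreaRect(P.astype(np.float32)); 
        if np.hypot(r[0][0]-520,r[0][1]+400)<60: print('blob',np.round(r[0],1),np.round(r[1],1),round(r[2],1),cv2.boundingRect(k))
    return c,im
E
python3 - <<'E'
from pin import *
s=arm.observe();print(s['tcp_pos'],s['tool_rot'],s['qpos'].round(0))
c,im=pin('pics/w8.png')
print(proj(c,[[.531,-.4185,.018],[.5,-.357,.009]]))
E
```

```text
[ 0.51854645 -0.39214937  0.15124275] [-1.79931731e+02  1.48338685e-02  1.10138719e+02] [ 17.  33.  23.  93. -15.  57.  65.]
blob [ 516.5 -395. ] [18. 85.] 28.1 (306, 150, 21, 79)
[[318.64069772 216.72191461]
 [310.95392322 150.22643848]]
```

```bash
cat >> pin.py <<'E'
def pinfit(c,im,box=None,z=.009):
    hsv=cv2.cvtColor(np.ascontiguousarray(im),cv2.COLOR_BGR2HSV); m=cv2.inRange(hsv,(0,0,20),(180,35,255)); m[235:]=0
    best=None
    for k in cv2.findContours(m,0,2)[0]:
        if cv2.contourArea(k)<60: continue
        r=cv2.minAreaRect((onz(c,k.reshape(-1,2),.012)[:,:2]*1000).astype(np.float32))
        if abs(max(r[1])-85)<6 and abs(min(r[1])-18)<5: best=k
    mk=np.zeros_like(m); cv2.drawContours(mk,[best],-1,255,-1)
    rows=[]
    for v in range(*(lambda b:(b[1],b[1]+b[3]))(cv2.boundingRect(best))):
        u=np.flatnonzero(mk[v]); rows.append((v,u[0]-.5,u[-1]+.5))
    return rows
E
python3 - <<'E'
from pin import *
c=grab('wrist');rows=pinfit(c,c['pixels'][:,:,::-1])
print([(v,float((a+b)/2),float(b-a)) for v,a,b in rows][::3])
L=[(( a+b)/2,v) for v,a,b in rows if 4<b-a<11][4:]
P=onz(c,L,.009)[:,:2]; d=P[0]-P[-1]; u=np.linalg.svd(P-P.mean(0))[2][0]; u*=np.sign(u@d)
tip=onz(c,[((rows[0][1]+rows[0][2])/2,rows[0][0]-.5)],.009)[0,:2]; s=(tip-P.mean(0))@u
print('yaw',np.degrees(np.arctan2(u[1],u[0])),'tip',tip,'head',P.mean(0)+u*(s-.069), 'near end',onz(c,[((rows[-1][1]+rows[-1][2])/2,rows[-1][0]+.5)],.018))
E
```

```text
[(149, 309.0, 1.0), (152, 309.0, 5.0), (155, 309.5, 6.0), (158, 309.5, 8.0), (161, 310.0, 7.0), (164, 310.5, 8.0), (167, 310.5, 8.0), (170, 311.0, 7.0), (173, 311.5, 8.0), (176, 312.0, 7.0), (179, 312.5, 8.0), (182, 313.0, 7.0), (185, 313.0, 7.0), (188, 313.5, 8.0), (191, 314.0, 7.0), (194, 314.5, 8.0), (197, 315.0, 7.0), (200, 315.5, 16.0), (203, 316.0, 17.0), (206, 315.5, 16.0), (209, 316.0, 17.0), (212, 317.0, 17.0), (215, 317.0, 17.0), (218, 317.0, 17.0), (221, 318.0, 17.0), (224, 318.0, 17.0), (227, 316.5, 12.0)]
yaw 117.9002663350958 tip [ 0.49725243 -0.35642728] head [ 0.52883738 -0.41777892] near end [[ 0.52972111 -0.43361123  0.018     ]]
```

```bash
python3 -c "
from h import *
go(.5288,-.4178,.014,117.9)"
```

```text
shift [-0.686  0.025  3.433] turn -1.32 yaw0 109.98
```

Request:
send_rows(rows="-0.34 0.02 0.3 0 0.45;-0.34 0.01 0.5 0 0.45;0 0 0.7 -0.66 0.45;0 0 0.7 -0.66 0.45;0 0 0.1 0 0.45;0 0 0 0 0.45;0 0 0 0 0.45;0 0 0 0 0.45;0 0 0 0 0.45;0 0 0 0 0.45")

```text
time: 21.85
tcp_pos: [0.5298, -0.4173, 0.0598]
tool_rot: [180.0, 0.1, 117.8]
force: [0.5, -0.6, -0.4]
opening: 0.051
grasp_force: 0.0
```

Run:
```python
from pin import *
go(.5288,-.4178,.014,117.9)
c=grab('wrist');im=c['pixels'][:,:,::-1]
u=np.array([np.cos(np.radians(117.9)),np.sin(np.radians(117.9))])
print('pred tip',proj(c,[[*(np.array([.5288,-.4178])+u*.069),.009]]),'shoulder',proj(c,[[*(np.array([.5288,-.4178])+u*.015),.018]]))
m=cv2.inRange(cv2.cvtColor(np.ascontiguousarray(im),cv2.COLOR_BGR2HSV),(0,0,20),(180,35,255))
for v in range(96,244,4):
    w=np.flatnonzero(m[v,270:360])+270; print((v,int(w[0]),int(w[-1]),len(w)) if len(w) else (v,),end=' ')
```

```text
shift [ 0.002 -0.029  1.144] turn -0.01 yaw0 117.82
pred tip [[313.83875324 126.51300886]] shoulder [[313.96718085 206.8011275 ]]
(96,) (100,) (104,) (108,) (112,) (116,) (120,) (124,) (128, 312, 316, 5) (132, 311, 317, 7) (136, 310, 318, 9) (140, 309, 319, 11) (144, 309, 319, 11) (148, 309, 319, 11) (152, 309, 319, 11) (156, 309, 319, 11) (160, 309, 319, 11) (164, 309, 319, 11) (168, 309, 319, 11) (172, 309, 319, 11) (176, 309, 319, 11) (180, 309, 319, 11) (184, 309, 319, 11) (188, 309, 319, 11) (192, 309, 319, 11) (196, 309, 319, 11) (200, 309, 319, 11) (204, 303, 325, 23) (208, 302, 326, 25) (212, 302, 326, 25) (216, 302, 326, 25) (220, 302, 326, 25) (224, 302, 326, 25) (228, 302, 326, 25) (232, 270, 359, 27) (236, 302, 326, 25) (240, 274, 358, 27)
```

Request:
send_rows(rows="0.02 0 0.4 0 0.45;0 0 0.4 0 0.45;0 0 0.34 0 0.45;0 0 0 0 0.45;0 0 0 0 0.9;0 0 0 0 0.9;0 0 0 0 0.9;0 0 0 0 0.9;0 0 0 0 0.9;0 0 0 0 0.9", grip_force=40)

```text
time: 22.9
tcp_pos: [0.529, -0.4164, 0.0133]
tool_rot: [180.0, -0.0, 117.8]
force: [-0.2, 0.0, -0.0]
opening: 0.0174
grasp_force: 40.0
```

Request:
send_rows(rows="0 0 0 0 0.9;0 0 0 0 0.9;0 0 0 0 0.9;0 0 -0.3 0 0.9;0 0 -0.7 0 0.9;0 0 -0.8 0 0.9;0 0 -0.8 0 0.9;0 0 -0.3 0 0.9;0 0 0 0 0.9;0 0 0 0 0.9")

```text
time: 23.9
tcp_pos: [0.5287, -0.416, 0.1287]
tool_rot: [-180.0, -0.1, 117.8]
force: [0.2, 0.7, -1.3]
opening: 0.0176
grasp_force: 40.0
```

```bash
cat > held.py <<'E'
from pin import *
def held(c,T,dz=.005):
    im=c['pixels'][:,:,::-1]
    m=cv2.inRange(cv2.cvtColor(np.ascontiguousarray(im),cv2.COLOR_BGR2HSV),(0,0,20),(180,45,255))
    for v in range(60,200,6):
        w=np.flatnonzero(m[v,295:335])+295; print((v,int(w[0]),int(w[-1]),len(w)) if len(w) else (v,),end=' ')
    print()
    for x in(15,59,69):
        for y in(-4,4): print((x,y),proj(c,[(T@[x*.001,y*.001,dz,1])[:3]])[0].round(1),end=' ')
E
python3 - <<'E'
from held import *
s=arm.observe();print(s['tcp_pos'],s['opening'],s['force'])
T=toolT();c=grab('wrist','pics/w9.png');held(c,T)
E
```

```text
[ 0.52873242 -0.41595653  0.12866317] 0.017589540007218334 [ 0.17375705  0.67677075 -1.31193486]
(60,) (66,) (72,) (78,) (84,) (90,) (96,) (102,) (108,) (114,) (120,) (126,) (132,) (138, 313, 319, 7) (144, 312, 321, 10) (150, 311, 322, 12) (156, 309, 323, 15) (162, 309, 323, 15) (168, 309, 323, 15) (174, 309, 323, 15) (180, 309, 323, 15) (186, 309, 323, 15) (192, 310, 323, 14) (198, 310, 323, 14) 
(15, -4) [308.5 228.7] (15, 4) [322.4 228.7] (59, -4) [307.9 152.2] (59, 4) [323.  152.2] (69, -4) [307.7 133. ] (69, 4) [323.2 133. ]
```

Request:
send_rows(rows="0.87 0.47 0 0 0.9;0.87 0.47 0 0 0.9;0.87 0.47 0 0 0.9;0.87 0.47 0 0 0.9;0.87 0.47 0 0 0.9;0.87 0.47 0 0 0.9;0.87 0.47 0 0 0.9;0.87 0.47 0 0 0.9;0.87 0.47 0 0.66 0.9;0 0 0 0.66 0.9")

```text
time: 24.95
tcp_pos: [0.5315, -0.0534, 0.1275]
tool_rot: [-179.9, -0.2, 110.2]
force: [0.6, 0.5, -1.5]
opening: 0.0178
grasp_force: 40.0
```

Run:
```python
from held import *
go(.5314,-.0616,.075,109.9)
```

```text
shift [-0.196 -0.07   1.312] turn 0.06 yaw0 110.23
```

Request:
send_rows(rows="-0.1 -0.04 0.3 0.06 0.9;-0.1 -0.03 0.35 0 0.9;0 0 0.35 0 0.9;0 0 0.31 0 0.9;0 0 0 0 0.9;0 0 0 0 0.9;0 0 0 0 0.9;0 0 0 0 0.9;0 0 0 0 0.9;0 0 0 0 0.9")

```text
time: 25.95
tcp_pos: [0.5327, -0.0689, 0.0773]
tool_rot: [180.0, 0.0, 109.6]
force: [-0.1, -0.1, 0.1]
opening: 0.0174
grasp_force: 40.0
```

Run:
```python
from held import *
go(.5314,-.0616,.0353,109.9)
T=toolT();c=grab('wrist','pics/w10.png');held(c,T,.0043);print()
def P(x,y,z):
  a=np.radians(19.9); return proj(c,[[.4406+x*.001*np.cos(a)-y*.001*np.sin(a),.039+x*.001*np.sin(a)+y*.001*np.cos(a),z*.001]])[0].round(1).tolist()
print('ears',[(q,P(*q)) for q in((36,-28,46),(64,-28,46),(36,-14,46),(64,-14,46),(36,14,46),(64,14,46),(36,34,46),(64,34,46))])
print('eye',[P(x,y,43) for x in(38,62) for y in(-11,11)])
im=c['pixels'][:,:,::-1]; cv2.imwrite('pics/w10c.png',cv2.resize(im[20:240,220:420],None,fx=2.7,fy=2.7,interpolation=0))
```

```text
shift [0.182 0.03  1.049] turn -0.05 yaw0 109.57
(60, 295, 334, 40) (66, 295, 334, 25) (72, 295, 334, 40) (78, 295, 334, 40) (84, 295, 334, 40) (90, 295, 334, 40) (96, 295, 334, 40) (102,) (108,) (114,) (120,) (126,) (132,) (138, 313, 319, 7) (144, 312, 320, 9) (150, 310, 322, 13) (156, 309, 323, 15) (162, 309, 323, 15) (168, 309, 323, 15) (174, 309, 323, 15) (180, 309, 323, 15) (186, 309, 323, 15) (192, 309, 323, 15) (198, 309, 323, 15) 
(15, -4) [308.7 229.3] (15, 4) [322.7 229.3] (59, -4) [308.2 152.5] (59, 4) [323.4 152.5] (69, -4) [308.  133.2] (69, 4) [323.5 133.2] 
ears [((36, -28, 46), [290.5, 65.3]), ((64, -28, 46), [339.6, 65.1]), ((36, -14, 46), [289.8, 38.2]), ((64, -14, 46), [340.0, 38.0]), ((36, 14, 46), [288.2, -19.7]), ((64, 14, 46), [341.0, -20.0]), ((36, 34, 46), [287.1, -64.3]), ((64, 34, 46), [341.6, -64.6])]
eye [[293.7, 33.5], [292.6, -11.1], [336.2, 33.3], [336.7, -11.4]]
```

View pics/w10c.png

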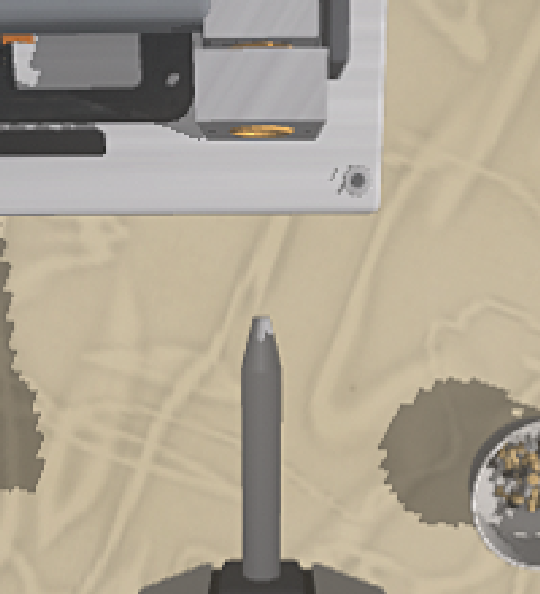

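The brass-ringed hole mouth is at crop column 262 and the rod at column 261, with the ear's outer edge at columns 196–326, row 122. That puts the line within about 1 mm, so I'll lower to axis height and move to a close standoff.

Request:
send_rows(rows="0 0.02 0.3 -0.05 0.9;0 0 0.3 0 0.9;0 0 0.3 0 0.9;0 0 0.15 0 0.9;0.2 0 0 0 0.9;0.2 0 0 0 0.9;0.2 0 0 0 0.9;0 0 0 0 0.9;0 0 0 0 0.9;0 0 0 0 0.9")

```text
time: 27.0
tcp_pos: [0.5254, -0.0463, 0.0352]
tool_rot: [180.0, 0.0, 109.9]
force: [0.4, -0.2, -0.9]
opening: 0.0179
grasp_force: 40.0
```

```bash
cat > ear.py <<'E'
from held import *
def look(fn):
    go(.5230,-.0391,.0353,109.9)
    s=arm.observe(); print(s['tcp_pos'].round(4),s['tool_rot'].round(2),s['force'].round(1))
    T=toolT();c=grab('wrist',fn); g=cv2.cvtColor(c['pixels'],cv2.COLOR_RGB2GRAY)
    def P(x,y,z):
      a=np.radians(19.9); return proj(c,[[.4406+x*.001*np.cos(a)-y*.001*np.sin(a),.039+x*.001*np.sin(a)+y*.001*np.cos(a),z*.001]])[0].round(1).tolist()
    E=[P(x,y,46) for x in(36,64) for y in(-26,-16)]; print('ear pred',E,'face row',P(50,-28,46),P(50,-14,46))
    e=lambda a,o:[(o+i,int(d)) for i,d in enumerate(np.diff(a.astype(int))) if abs(d)>9]
    for v in (int(E[0][1]),int(E[1][1])): print(v,e(g[v,260:380],260))
    print('rod',e(g[175,295:340],295),e(g[200,295:340],295),[proj(c,[(T@[.05,y,.0043,1])[:3]])[0].round(1).tolist() for y in(-.004,.004)])
    print('col',e(g[20:200,316],20))
E
python3 -c "
from ear import *
look('pics/w11.png')"
```

```text
shift [ 0.19   0.005 -0.001] turn -0.01 yaw0 109.85
[ 0.5254 -0.0463  0.0352] [1.7996e+02 3.0000e-02 1.0985e+02] [ 0.4 -0.2 -0.9]
ear pred [[283.0, 104.7], [282.3, 81.0], [345.1, 104.7], [345.8, 81.0]] face row [314.1, 109.2] [314.0, 76.1]
104 [(279, -59), (281, -34), (284, 36), (285, 18), (346, 23), (367, 14), (369, -39), (370, 10)]
81 [(260, 10), (261, -76), (262, -15), (273, 98), (278, -88), (282, -10), (283, 56), (284, 84), (345, -11), (346, -53), (348, 12), (349, 50), (350, 52), (368, 13), (370, -22)]
rod [(308, -56), (309, -29), (310, 10), (323, 96), (324, -10)] [(308, -66), (309, -34), (310, 13), (322, 10), (323, 97), (324, -12)] [[308.3, 169.3], [323.2, 169.3]]
col [(68, -46), (69, -45), (70, 18), (71, -18), (72, 15), (74, 58), (75, 21), (108, -13), (110, 26), (135, -20), (136, -32), (138, 14), (140, -26), (141, -28)]
```

Request:
send_rows(rows="0.1 0 0 0 0.9;0.1 0 0 0 0.9;0.1 0 0 0 0.9;0.1 0 0 0 0.9;0.1 0 0 0 0.9;0.1 0 0 0 0.9;0.1 0 0 0 0.9;0 0 0 0 0.9;0 0 0 0 0.9;0 0 0 0 0.9")

```text
time: 28.05
tcp_pos: [0.5157, -0.02, 0.035]
tool_rot: [180.0, 0.0, 109.8]
force: [-1.1, 0.1, -0.3]
opening: 0.0178
grasp_force: 40.0
```

```bash
python3 -c "
from ear import *
look('pics/w12.png'); print(arm.observe()['wrist_torque'])"
```

```text
shift [-0.512  0.011 -0.008] turn -0.01 yaw0 109.84
[ 0.5157 -0.02    0.035 ] [1.7999e+02 1.0000e-02 1.0984e+02] [-1.1  0.1 -0.3]
ear pred [[285.3, 165.9], [284.6, 144.9], [343.8, 165.9], [344.4, 144.9]] face row [314.5, 170.0] [314.5, 140.6]
165 [(287, -11), (344, 51), (345, 43), (353, -34), (354, 44), (356, -21), (358, 19), (364, 11), (366, -35)]
144 [(284, 44), (285, 50), (286, -31), (313, 37), (316, 32), (318, -70), (325, 36), (328, 34), (345, 34), (367, -25)]
rod [(299, 44), (300, 39), (308, -69), (309, -43), (310, 13), (321, -11), (322, 11), (323, 110), (324, -13)] [(308, -61), (309, -25), (310, 11), (321, -10), (323, 84)] [[308.3, 169.3], [323.2, 169.3]]
col [(20, 20), (21, 14), (24, -60), (26, 35), (32, -12), (33, -13), (34, 12), (35, 23), (74, -74), (75, -15), (79, -20), (81, 26), (82, 37), (83, 42), (131, -26), (132, -56), (134, 23), (136, -19), (138, 57), (139, 26), (143, -29), (144, -37)]
[-0.06191476  0.04600468 -0.01778077]
```

Request:
send_rows(rows="0.08 0.004 0 0 0.9;0.08 0 0 0 0.9;0.08 0 0 0 0.9;0.08 0 0 0 0.9;0.08 0 0 0 0.9;0.08 0 0 0 0.9;0.07 0 0 0 0.9;0 0 0 0 0.9;0 0 0 0 0.9;0 0 0 0 0.9")

```text
time: 29.1
tcp_pos: [0.5083, 0.0008, 0.035]
tool_rot: [180.0, 0.0, 109.8]
force: [0.3, -0.6, -1.0]
opening: 0.0178
grasp_force: 40.0
```

Request:
send_rows(rows="0.07 0 0 0 0.9;0.07 0 0 0 0.9;0.07 0 0 0 0.9;0.07 0 0 0 0.9;0.07 0 0 0 0.9;0.05 0 0 0 0.9;0 0 0 0 0.9;0 0 0 0 0.9;0 0 0 0 0.9;0 0 0 0 0.9")

```text
time: 30.1
tcp_pos: [0.5028, 0.0159, 0.0349]
tool_rot: [180.0, 0.0, 109.8]
force: [-0.1, -0.4, -0.7]
opening: 0.0176
grasp_force: 40.0
```

Still no resistance, about 1.5 mm from the expected stop. I'll push gently until the force rises.

Request:
send_rows(rows="0.02 0 0 0 0.9;0.02 0 0 0 0.9;0.02 0 0 0 0.9;0.02 0 0 0 0.9;0 0 0 0 0.9;0 0 0 0 0.9;0 0 0 0 0.9;0 0 0 0 0.9;0 0 0 0 0.9;0 0 0 0 0.9")

```text
time: 31.1
tcp_pos: [0.5019, 0.0185, 0.0349]
tool_rot: [180.0, 0.0, 109.8]
force: [2.2, -5.4, -2.2]
opening: 0.0174
grasp_force: 40.0
```

Request:
send_rows(rows="0.02 0 0 0 0.9;0.02 0 0 0 0.9;0 0 0 0 0.9;0 0 0 0 0.9;0 0 0 0 0.9;0 0 0 0 0.9;0 0 0 0 0.9;0 0 0 0 0.9;0 0 0 0 0.9;0 0 0 0 0.9")

```text
time: 32.1
tcp_pos: [0.5019, 0.0186, 0.035]
tool_rot: [180.0, 0.1, 109.8]
force: [2.8, -9.8, -3.9]
opening: 0.0173
grasp_force: 40.0
```

Run:
```python
from ear import *
look('pics/w13.png')
im=cv2.imread('pics/w13.png');g=cv2.cvtColor(im,cv2.COLOR_BGR2GRAY)
for u in (308,312,316,320,324): print(u,g[190:250,u].tolist())
c=grab('wrist'); T=toolT()
print([proj(c,[(T@[x,0,z,1])[:3]])[0].round(1).tolist() for x in(.0137,.0155) for z in(-.0047,.0003)])
```

```text
shift [-1.537  0.009 -0.004] turn -0.02 yaw0 109.76
[0.5019 0.0186 0.035 ] [1.7996e+02 1.3000e-01 1.0976e+02] [ 2.8 -9.8 -3.9]
ear pred [[287.5, 243.3], [286.9, 225.7], [341.1, 243.2], [341.6, 225.6]] face row [314.3, 246.7] [314.2, 222.0]
243 [(268, -91), (269, -13), (363, 35), (364, 65), (365, -15)]
225 [(288, -14), (342, 72), (343, 16), (361, 15), (363, -38), (370, 10)]
rod [] [(295, 33), (338, 39)] [[308.3, 169.3], [323.2, 169.3]]
col [(92, -10), (93, -59), (98, 25), (99, 23), (100, 17), (101, 13), (113, -28), (114, -58), (119, -22), (120, -13), (123, 34), (124, 41), (125, 11), (130, -16), (131, -10), (132, 19), (133, 12), (142, -29), (143, -36), (167, 14), (168, -14), (169, -22), (170, 17)]
308 [116, 116, 115, 115, 117, 116, 116, 116, 116, 116, 116, 117, 117, 116, 117, 118, 118, 119, 119, 117, 118, 118, 111, 95, 91, 92, 93, 92, 92, 98, 112, 118, 116, 115, 115, 115, 114, 115, 115, 116, 117, 116, 114, 116, 115, 115, 114, 112, 113, 111, 111, 111, 114, 117, 89, 65, 70, 60, 45, 48]
312 [116, 117, 117, 117, 117, 117, 118, 117, 117, 118, 119, 118, 120, 117, 118, 119, 118, 115, 116, 115
[... 430 characters left out ...]
8, 119, 119, 118, 118, 122, 90, 64, 72, 61, 48, 50]
320 [120, 121, 119, 120, 120, 119, 116, 116, 116, 116, 117, 117, 117, 117, 118, 118, 116, 116, 115, 115, 117, 120, 113, 98, 94, 93, 93, 94, 92, 98, 112, 115, 114, 113, 113, 114, 114, 115, 116, 116, 117, 118, 118, 118, 118, 119, 118, 117, 118, 116, 116, 116, 116, 120, 90, 67, 72, 63, 48, 51]
324 [118, 118, 117, 118, 117, 117, 119, 117, 119, 119, 118, 118, 116, 116, 117, 119, 120, 119, 119, 119, 119, 120, 112, 95, 91, 92, 93, 92, 91, 98, 111, 116, 115, 116, 117, 117, 119, 118, 118, 118, 119, 118, 118, 118, 116, 117, 116, 115, 115, 115, 116, 115, 116, 120, 89, 67, 73, 61, 47, 51]
[[315.7, 238.4], [315.7, 234.4], [315.7, 235.4], [315.7, 231.5]]
```

The TCP stayed put while the force rose from 6 to 10 N, and the travel matches, so the head is against the ear. Releasing.

Request:
send_rows(rows="-0.02 0 0 0 0.9;0 0 0 0 0.9;0 0 0 0 0.6;0 0 0 0 0.6;0 0 0 0 0.6;0 0 0 0 0.6;0 0 0 0 0.6;0 0 -0.2 0 0.6;0 0 -0.5 0 0.6;0 0 -0.8 0 0.6")

```text
time: 33.2
tcp_pos: [0.5002, 0.0197, 0.0948]
tool_rot: [-179.8, -0.0, 109.9]
force: [1.1, 0.3, 0.3]
opening: 0.0366
grasp_force: 0.0
```

Request:
send_rows(rows="-0.8 0 -0.8 0 0.6;-0.8 0 -0.8 0 0.6;-0.5 0 -0.6 0 0.6;0 0 0 0 0.6;0 0 0 0 0.6;0 0 0 0 0.6;0 0 0 0 0.6;0 0 0 0 0.6;0 0 0 0 0.6;0 0 0 0 0.6")

```text
time: 34.2
tcp_pos: [0.5298, -0.059, 0.1827]
tool_rot: [-180.0, -0.0, 109.9]
force: [-0.5, -0.3, -0.5]
opening: 0.0363
grasp_force: 0.0
```

Run:
```python
from h import *
c=grab('wrist','pics/w14.png'); g=cv2.cvtColor(c['pixels'],cv2.COLOR_RGB2GRAY);hsv=cv2.cvtColor(c['pixels'],cv2.COLOR_RGB2HSV)
def P(x,y,z):
  a=np.radians(19.9); x+=.8; return proj(c,[[.4406+x*.001*np.cos(a)-y*.001*np.sin(a),.039+x*.001*np.sin(a)+y*.001*np.cos(a),z*.001]])[0].round(1).tolist()
print(arm.observe()['tcp_pos'],'head front/back top',P(50,-28,40),P(50,-58,40),'sides',P(41,-43,40),P(59,-43,40),'ear',P(50,-28,46),P(50,-14,46),'eye',P(50,11,43),P(50,-11,43))
u=int(round(P(50,-43,40)[0])); v=int(round(P(50,-43,40)[1])); a=int(P(50,14,46)[1])
print(u,v,'col from',a,g[a:v+40,u].tolist()); print('row',u-30,g[v,u-30:u+30].tolist())
```

```text
[ 0.52988287 -0.05910762  0.18273924] head front/back top [316.4, 92.5] [316.4, 124.7] sides [307.1, 108.9] [325.7, 108.9] ear [316.4, 92.3] [316.4, 76.2] eye [316.5, 47.1] [316.4, 73.1]
316 109 col from 42 [172, 113, 162, 162, 129, 175, 193, 190, 191, 195, 194, 192, 193, 193, 195, 195, 195, 194, 195, 196, 198, 198, 198, 198, 194, 192, 191, 193, 194, 197, 204, 120, 104, 124, 205, 197, 194, 193, 190, 189, 186, 187, 191, 191, 195, 196, 197, 197, 199, 193, 156, 129, 93, 107, 111, 111, 108, 90, 83, 115, 112, 110, 111, 109, 111, 113, 101, 75, 93, 114, 112, 112, 111, 110, 112, 108, 88, 92, 115, 113, 112, 104, 118, 187, 221, 216, 215, 213, 213, 212, 207, 204, 201, 202, 205, 205, 206, 207, 208, 208, 206, 207, 209, 209, 207, 207, 207]
row 286 [141, 140, 141, 142, 140, 141, 140, 141, 140, 141, 141, 141, 141, 141, 140, 140, 137, 137, 139, 139, 141, 111, 70, 81, 80, 79, 79, 80, 80, 79, 75, 76, 76, 77, 77, 77, 77, 75, 70, 104, 230, 218, 214, 213, 214, 214, 215, 214, 214, 215, 215, 214, 216, 216, 216, 216, 215, 215, 221, 235]
```

The head lies at rows 92–124.5 and the eye at 47–72.5, both as predicted for a pin fully home. Handing in.

```bash
python3 -c "
from bench import hand_in
print(hand_in())"
```

```text
the job is handed in; nothing more can be done
None
```

The clamp arm is back in the press with its eye between the ears, the long pin is fully home with its head against the open ear, and the job is handed in at about 34 s; I saw no contact with the bystanders, but took no final look at them.

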